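Back the kerfing jig off by one notch

TASK

The lining strip in the kerfing jig has been fed one notch too far under the saw guide. With a fingertip, tip the pawl's ball lever over so that the pawl lifts out of the ratchet wheel and stays thrown back, push an arm of the star handle to turn the wheel back one notch (so that the strip draws back from the saw guide), then tip the pawl back so that it drops fully home in that notch. Only push: do not take the pawl's ball or the handle's balls between the fingers, and leave the saw, the finger plane and the glue jar where they are.

Things in the scene. Friction and masses are not known exactly. Their poses are not given: they have to be found in the camera images.
- jig: Kerfing jig bolted to the bench: two green plates on a base, aluminium bed with the wooden strip; all but wheel, handle and pawl is below 205 mm. Origin on the bench under the feed shaft. x: level along the shaft, out to the star handle; y: level along the bed, towards the slotted saw guide; z up. Ratchet wheel and pawl lie in the plane x = 24 mm, the star handle in the plane x = 85 mm.
- wheel_axis (a point): Centre of the steel ratchet wheel (110 mm across, 12 mm thick, 12 saw teeth 12 mm deep), 125 mm above the bench; it turns about the jig's x axis, in one piece with the shaft and the four-armed star handle. Its drag is about 0.25 N m and it stays where it is left.
- feed_wheel (a joint): Wheel angle, rad. Start: about 0 (up to 0.035 below). Positive = backward: its top goes to the jig's -y, the strip draws back from the saw guide. One notch = 0.524. With the pawl down a tooth stops it going backward at each whole notch (0, 0.524); forward it clicks on. If the pawl drops between notches it rides on a tooth's slope, and pushing on backward seats it at the next notch.
- top_arm_ball (a point): Centre of the black ball (24 mm) on the star handle's uppermost arm (10 mm round bar), 95 mm from the wheel axis; at the start 15 degrees short of upright on the +y side, about 217 mm above the bench. It moves with the wheel; pushing it towards the jig's -y turns the wheel backward.
- left_arm_ball (a point): Centre of the like ball on the next arm, 90 degrees on, which points to the jig's -y at the start, 95 mm from the wheel axis; pressing it down turns the wheel backward.
- right_arm_ball (a point): Centre of the like ball on the opposite arm, which points to the jig's +y at the start.
- low_arm_ball (a point): Centre of the like ball on the lowest arm, about 33 mm above the bench at the start.
- pawl (a joint): Pawl angle, rad, about its pivot along the jig's x: 0 = nose fully in a notch, growing as the nose lifts; above 0.25 it clears the teeth; 0.85 = thrown back on its stop. No spring: by its own weight it falls into the wheel below about 0.45, and beyond that falls back on its stop and stays there. Tipping it takes under 1 N at the ball.
- pawl_pivot (a point): Pivot of the pawl: 50 mm to the jig's -y side of the wheel axis and 51 mm higher, 176 mm above the bench.
- pawl_ball (a point): Centre of the steel ball (26 mm) on the pawl's lever (8 mm round bar), 55 mm from the pivot. Pawl down: it stands over the pivot, leaning 12 degrees to the jig's +y, 230 mm above the bench; thrown back: leaning 37 degrees to -y, 220 mm above the bench. Pushing it to -y lifts the pawl, to +y drops it.
- pawl_nose (a point): Lower tip of the pawl's nose, 50 mm from the pivot; with the pawl down it lies at the top of the ratchet wheel, at the foot of a tooth.
- back_saw: Small back saw lying flat on the bench, 320 mm long, 20 mm high at its wooden handle. Origin under the middle, y axis along it to the handle. Leave alone.
- finger_plane: Small brass finger plane with a wooden tail, 110 x 26 mm, 30 mm high. Origin under the middle of its sole. Leave alone.
- glue_jar: Amber glass jar with black cap, 60 mm across, 85 mm high. Origin under its centre. Leave alone.

How it is judged:
By the outcome, as a careful person would: the job done as asked, in the order asked, and still so for the second after the job is handed in, with the robot touching nothing.
It also fails if it takes over 64 s, if anything falls off the work surface, if the arm or the gripper's body presses on something with over 40 N, if the wrist force passes 120 N, or if a joint passes its speed limit or range.

ROBOT

A 6-joint arm with a two-finger parallel gripper is mounted at the origin on the work surface. World frame = base frame: x ahead of the robot, y to its left, z up, the work surface at z = 0. Lengths are in mm, angles in rad, forces in N, time in s.
With the tool pointing down it reaches from about 300 to 750 mm from the base axis. Payload 8.5 kg.
Tool frame: the origin (TCP) lies on the centre line of the jaws, within the pads' length; the fingertips stand 25 mm ahead of it and the grasp point (between the pads) lies 6 mm ahead of it; z points along the fingers, y is the direction in which the jaws open and shut (so a half turn about z gives the same grasp; the last joint's range is limited). The gripper opens to 85 mm and grips with 20 to 120 N. Pads are 22 mm wide; open, the fingers measure 114 mm over their backs; the gripper's body (76 mm by 85 mm) begins 54 mm behind the grasp point. The pads swing forward as they close: fully open they stand 13 mm farther back than shut.
Start: joints at [-1.39, 0.381, 1.297, -0, 1.464, -0.215], TCP at [212.043, -507.462, 230.522] pointing down, gripper open.
Joint ranges: [-3.11, 3.11], [-0.89, 2.33], [0.22, 2.48], [-1.42, 4.56], [0.17, 2.85], [-2.88, 2.88]. Speed limits (rad/s): [2.39, 2.39, 3.14, 3.14, 3.14, 3.14].

INTERFACE

Orientations are given as a unit quaternion [w, x, y, z].
In Python, from bench import robot gives the robot as it stands.
- The arm moves only by the tool apply_moves, never from a script. Its argument "plan" is a list of rows, each a list of 4 numbers: the shift along the tool's x, y, z in m, then the turn about the tool's z in rad. A call has 1 to 20 rows; each row is the pose to reach, as a shift and turn from the pose commanded when the call began, along the tool's axes at that moment; what a row does not reach only later rows make up. A row lasts 1/8 s, in which the tool goes at most 62.5 mm and 10.7 degrees, less where a joint would pass 70% of its speed; a pose out of reach is approached as far as the arm can. A call with a gripper value outside its range is refused whole. "gripper" is the opening in per cent of the stroke, from 0 (shut) to 100 (fully open), set as the call begins (left out, the last holds). The fingers move at their own pace and stop on an object; "newtons" is the grip in N (left out, the last holds). Time passes only in rows, so rows that repeat a pose let the fingers close. It gives the time, the measured TCP pose, the force and the opening at its end, in the units of the state.
- robot.get_state(): the state, without advancing time (a new reading comes with each control period).
- robot.get_image(name): name is "scene" or "top" or "wrist"; returns the picture (400x640x3 uint8, red, green, blue); there is no depth.
- robot.camera_params(name): a dict with "intrinsics" (3x3 intrinsics, pixels), "camera_from_world" (4x4, takes a point from world to camera coordinates); the wrist camera has in their place "mount" (4x4, takes a point from camera to tool coordinates, whose origin is the TCP and whose axes are the flange's). Camera axes: x right, y down, z forward; pixel columns grow to the right and rows downward; lengths in mm; the calibration is good to about 2 mm. A picture is of the moment at which its call begins: read the wrist's pose just before it. camera_params takes no time and is no camera call.
- robot.finish_job(): hands the job in, once; it reports no verdict.
The state is a dict: "t": time; "joint_positions": joint angles; "dq": joint speeds; "tau": joint torques, N m; "ee_pos": TCP position; "eef_rot": TCP orientation; "contact_force": force on the tool from outside, world axes, zero at the start; "wrist_torque": the same for the moment, N m; "grip_width": finger opening in mm.
Only numpy, scipy, OpenCV 4.12 (cv2) and the standard library are available. Lean on these libraries where they do the work, as an engineer would, in place of code of your own. Each camera call takes 0.05 s, during which the arm holds its last target.

## Working session

There is one attempt and no reset: what is moved stays moved. The work goes in short steps, Python scripts to look and compute and a tool call to move; the robot and the scene stay as the last step left them, time stands still between calls to the robot, and variables do not carry over. Pictures are saved under pics/ and viewed, and the job is handed in when it is done.

Besides the shell and the picture viewer there is one more tool, called after "Emit:" by a JSON object that holds its "method" and its "body", one argument or row to a line. apply_moves: Moves the arm, as the interface text tells. Its arguments: {"type":"object","properties":{"plan":{"type":"array"},"gripper":{"type":"number"},"newtons":{"type":"number"}},"required":["plan"]}

```bash
ls; mkdir -p pics; python3 - <<'E'
from bench import robot
import cv2,numpy as np
print(robot.get_state())
for n in("scene","top","wrist"):
    im=robot.get_image(n); cv2.imwrite(f"pics/{n}0.png",im[:,:,::-1]); print(n,robot.camera_params(n))
E
```

```text
pics
{'t': 0.0, 'joint_positions': array([-1.39029633e+00,  3.81155402e-01,  1.29830315e+00, -3.90813542e-05,
        1.46358392e+00, -2.15290924e-01]), 'dq': array([-0.00054808, -0.00103537, -0.0019391 ,  0.00068198,  0.00051332,
        0.00101648]), 'tau': array([ 2.86084614e-04, -4.48464882e+01, -2.31280714e+01, -1.74703173e-04,
        4.79560462e-03,  2.19490005e-05]), 'ee_pos': array([ 211.981361  , -507.16808672,  229.91928068]), 'eef_rot': array([-7.25139867e-04,  9.80481843e-01,  1.96608316e-01, -6.81448145e-06]), 'contact_force': array([ 0.16891553, -0.69928019, -0.07137703]), 'wrist_torque': array([ 0.01918933, -0.0030056 ,  0.01119145]), 'grip_width': 85.21611978190754}
scene {'intrinsics': array([[419.35936231,   0.        , 322.06105182],
       [  0.        , 419.35936231, 194.92136006],
       [  0.        ,   0.        ,   1.        ]]), 'camera_from_world': array([[ 9.40867946e-02,  9.95504958e-01,  1.08422110e-02,
        -1.17734679e+02],
       [ 6.36133738e-01, -5.17375547e-02, -7.69842252e-01,
        -2.52521188e+02],
       [-7.65820829e-01,  7.93290860e-02,
[... 494 characters left out ...]
,
       [ 8.86744406e-02, -1.63810928e-05, -9.96060662e-01,
         1.37117123e+03],
       [ 0.00000000e+00,  0.00000000e+00,  0.00000000e+00,
         1.00000000e+00]])}
wrist {'intrinsics': array([[339.64315377,   0.        , 317.58853262],
       [  0.        , 339.64315377, 197.6913036 ],
       [  0.        ,   0.        ,   1.        ]]), 'mount': array([[ 2.05557398e-05, -9.54136324e-01, -2.99372468e-01,
         7.61803637e+01],
       [ 9.99999783e-01, -1.77633886e-04,  6.34803459e-04,
         1.68092284e+00],
       [-6.58867733e-04, -2.99372416e-01,  9.54136113e-01,
        -1.43970429e+02],
       [ 0.00000000e+00,  0.00000000e+00,  0.00000000e+00,
         1.00000000e+00]])}
```

View pics/scene0.png

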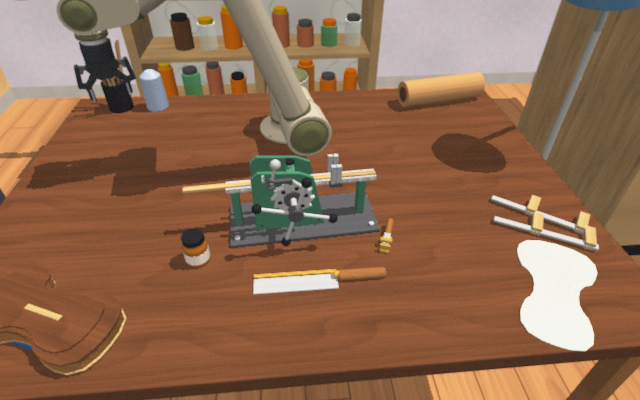

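View pics/top0.png

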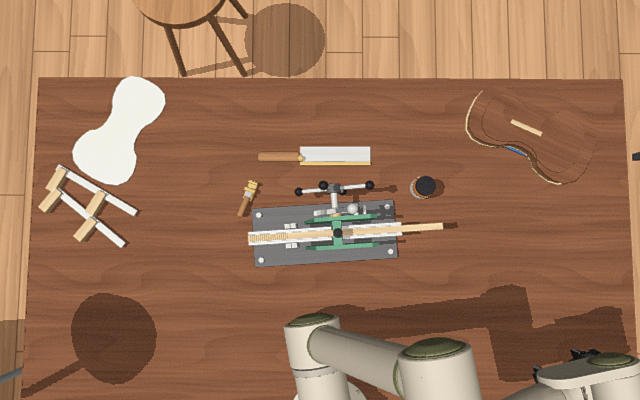

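View pics/wrist0.png

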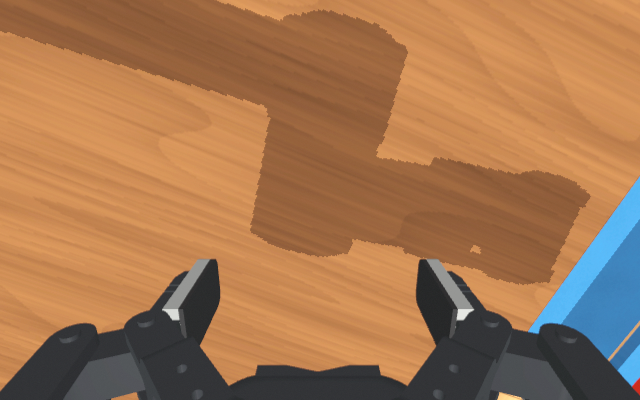

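The scene view shows the jig centrally (pawl ball near (275,165), top arm ball near (307,183)). In the top view it spans about (250–397, 200–266). The handle faces away from the robot. I'll zoom in on both views.

```bash
python3 - <<'E'
import cv2
a=cv2.imread("pics/scene0.png")[140:255,215:395]; cv2.imwrite("pics/sz.png",cv2.resize(a,None,fx=4.4,fy=4.4,interpolation=cv2.INTER_CUBIC))
a=cv2.imread("pics/top0.png")[170:275,240:400]; cv2.imwrite("pics/tz.png",cv2.resize(a,None,fx=5,fy=5,interpolation=cv2.INTER_CUBIC))
E
```

```text
(no output)
```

View pics/sz.png

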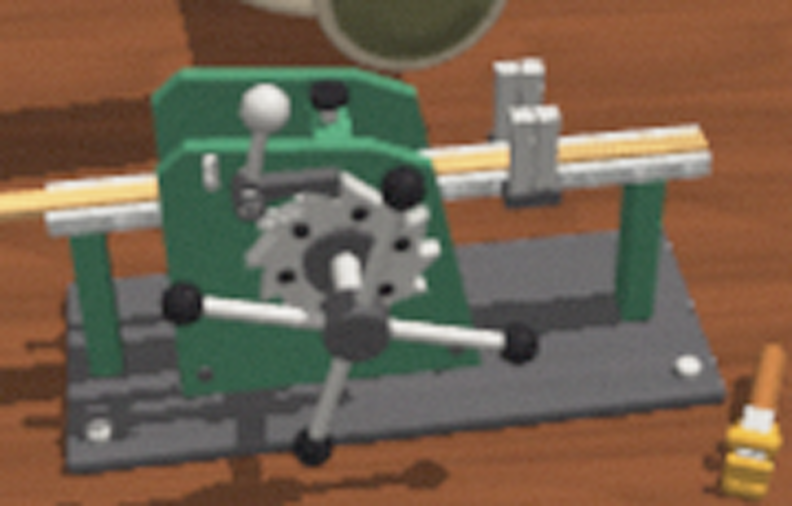

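View pics/tz.png

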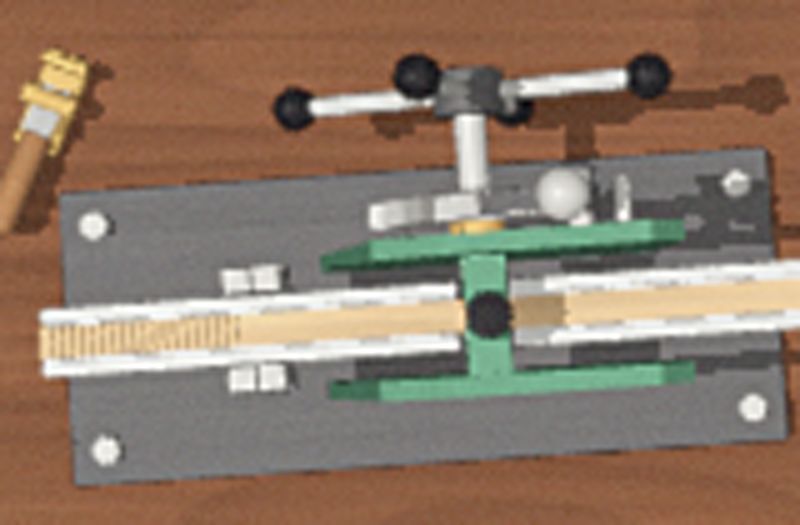

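```bash
cat > h.py <<'E'
import numpy as np,cv2
from bench import robot
def P(n):
    c=robot.camera_params(n); return c["intrinsics"]@c["camera_from_world"][:3]
def tri(a,b,A="scene",B="top"):
    X=cv2.triangulatePoints(P(A),P(B),np.array(a,float).reshape(2,1),np.array(b,float).reshape(2,1)); X=(X[:3]/X[3]).ravel()
    r=[]
    for n,p in((A,a),(B,b)):
        q=P(n)@np.r_[X,1]; r.append(np.round(q[:2]/q[2]-p,1))
    return X,r
def proj(n,X):
    q=P(n)@np.r_[X,1]; return q[:2]/q[2]
E
python3 - <<'E'
from h import *
S=lambda u,v:(215+(u+.5)/4.4-.5,140+(v+.5)/4.4-.5)
T=lambda u,v:(240+(u+.5)/5-.5,170+(v+.5)/5-.5)
R={}
for n,s,t in(("pawl",(265,108),(562,192)),("top",(404,188),(415,76)),("left",(182,303),(648,75)),("right",(519,343),(293,108))):
    X,r=tri(S(*s),T(*t)); R[n]=X; print(n,X.round(1),r)
d=R["right"]-R["left"]; print(d,np.linalg.norm(d),np.degrees(np.arctan2(-d[0],d[1])))
th=np.arctan2(-d[0],d[1]); c=(R["right"]+R["left"])/2
ex=np.array([np.cos(th),np.sin(th),0]); ey=np.array([-np.sin(th),np.cos(th),0])
O=c-85*ex; print("center",c,"origin",O)
for n in R: v=R[n]-O; print(n,(v@ex).round(1),(v@ey).round(1),R[n][2].round(1))
s=robot.get_state(); print(s['t'])
E
```

```text
pawl [559.3 -48.  230.9] [array([0.1, 0. ]), array([0., 0.])]
top [615.8  21.9 216.5] [array([-0.1,  0. ]), array([-0., -0.])]
left [623.6 -97.1 152.7] [array([0.1, 0. ]), array([ 0.1, -0. ])]
right [611.2  85.4  98.5] [array([-0.1,  0. ]), array([-0., -0.])]
[-12.42217422 182.44236088 -54.19869175] 190.72761636674397 3.8951553090139925
center [617.38790976  -5.85403641 125.5941279 ] origin [532.58425752 -11.6281655  125.5941279 ]
pawl 24.2 -38.1 230.9
top 85.3 27.8 216.5
left 85.0 -91.4 152.7
right 85.0 91.4 98.5
0.15
```

```bash
cat >> h.py <<'E'
from scipy.spatial.transform import Rotation as Ro
TH=np.radians(3.9); EX=np.array([np.cos(TH),np.sin(TH),0]); EY=np.array([-np.sin(TH),np.cos(TH),0]); EZ=np.array([0,0,1.])
O=np.array([532.6,-11.6,0])
def tool():
    s=robot.get_state(); q=s['eef_rot']; return s,Ro.from_quat([q[1],q[2],q[3],q[0]]).as_matrix()
def jig(p): v=np.asarray(p)-O; return np.array([v@EX,v@EY,v[2]])
def go(x,y,z):
    s,R=tool(); W=O+x*EX+y*EY+z*EZ
    psi=np.arctan2(R[1,0],R[0,0]); want=TH+np.pi/2
    print("t",s['t'],"jig tcp",jig(s['ee_pos']).round(1),"shift m",(R.T@(W-s['ee_pos'])/1000).round(4),"turn",round(-(want-psi),4),"F",s['contact_force'].round(1),"grip",round(s['grip_width'],1))
E
python3 -c "
from h import *
go(24,0,320)"
```

```text
t 0.15 jig tcp [-353.6 -472.7  230.1] shift m [ 0.5097 -0.3261 -0.0895] turn -1.2431 F [ 0.2  0.1 -0.4] grip 85.4
```

Emit:
{"method": "apply_moves", "body": {
  "plan": [
    [0,0,-0.05,0],
    [0.03,-0.02,-0.09,-0.1],
    [0.07,-0.045,-0.09,-0.25],
    [0.115,-0.074,-0.09,-0.4],
    [0.16,-0.102,-0.09,-0.55],
    [0.205,-0.131,-0.09,-0.7],
    [0.25,-0.16,-0.09,-0.85],
    [0.295,-0.189,-0.09,-1.0],
    [0.34,-0.218,-0.09,-1.1],
    [0.385,-0.246,-0.09,-1.2],
    [0.43,-0.275,-0.09,-1.243],
    [0.47,-0.301,-0.09,-1.243],
    [0.5,-0.32,-0.09,-1.243],
    [0.51,-0.326,-0.09,-1.243],
    [0.51,-0.326,-0.09,-1.243],
    [0.51,-0.326,-0.09,-1.243]
  ],
  "gripper": 0,
  "newtons": 20
}}

```text
t: 2.15
ee_pos: [556.5, -11.0, 320.6]
eef_rot: [0.0, 0.683, 0.73, -0.0]
contact_force: [0.7, -1.1, -0.1]
grip_width: -0.4
```

```bash
python3 - <<'E'
from h import *
go(24,0,245)
for n in("scene","wrist"):
    im=robot.get_image(n)[:,:,::-1]
    if n=="scene": im=cv2.resize(im[60:260,180:420],None,fx=3,fy=3)
    cv2.imwrite(f"pics/{n}1.png",im)
E
```

```text
t 2.15 jig tcp [ 23.9  -1.1 320.6] shift m [0.0011 0.0001 0.0756] turn -0.0013 F [ 0.7 -1.1 -0.1] grip -0.4
```

View pics/scene1.png

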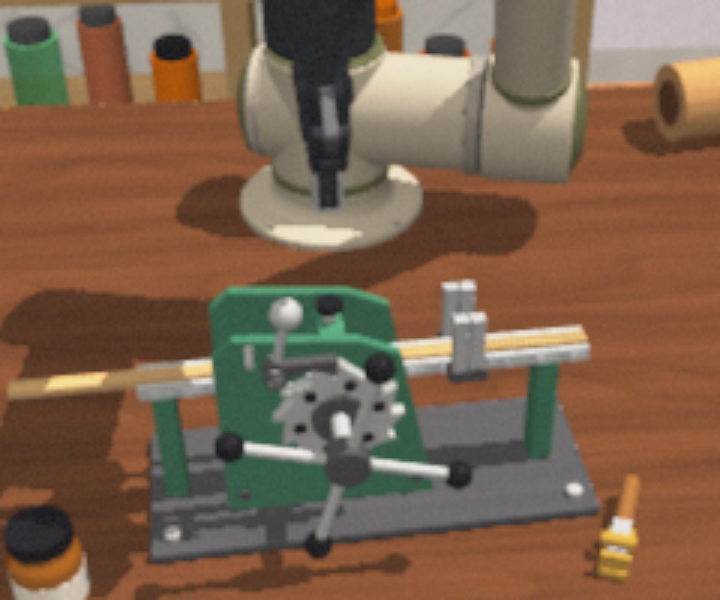

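View pics/wrist1.png

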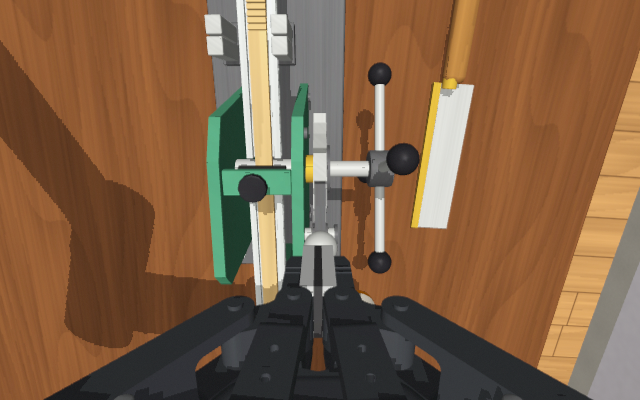

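```bash
python3 - <<'E'
from h import *
for d in (12,19,25,32): print(d,((proj("scene",O+23.9*EX-1.1*EY+(320.6-d)*EZ)-[180,60])*3).round(1))
E
```

```text
12 [328.2 222.9]
19 [328.5 231. ]
25 [328.8 237.8]
32 [329.2 245.8]
```

```bash
python3 - <<'E'
from h import *
c=robot.camera_params("wrist"); Mi=np.linalg.inv(c["mount"])
for x in(-11,0,11):
  for d in (0,12,25):
    q=c["intrinsics"]@(Mi@[x,0,d,1])[:3]; print(x,d,(q[:2]/q[2]).round(0))
im=robot.get_image("scene")[:,:,::-1]; cv2.imwrite("pics/s2.png",cv2.resize(im[60:160,230:350],None,fx=6,fy=6,interpolation=cv2.INTER_CUBIC))
im=robot.get_image("wrist")[:,:,::-1]; cv2.imwrite("pics/w2.png",cv2.resize(im[200:350,240:400],None,fx=4,fy=4,interpolation=cv2.INTER_CUBIC))
E
```

```text
-11 0 [317. 278.]
-11 12 [317. 266.]
-11 25 [317. 254.]
0 0 [317. 258.]
0 12 [317. 247.]
0 25 [317. 236.]
11 0 [317. 236.]
11 12 [317. 226.]
11 25 [317. 217.]
```

View pics/s2.png

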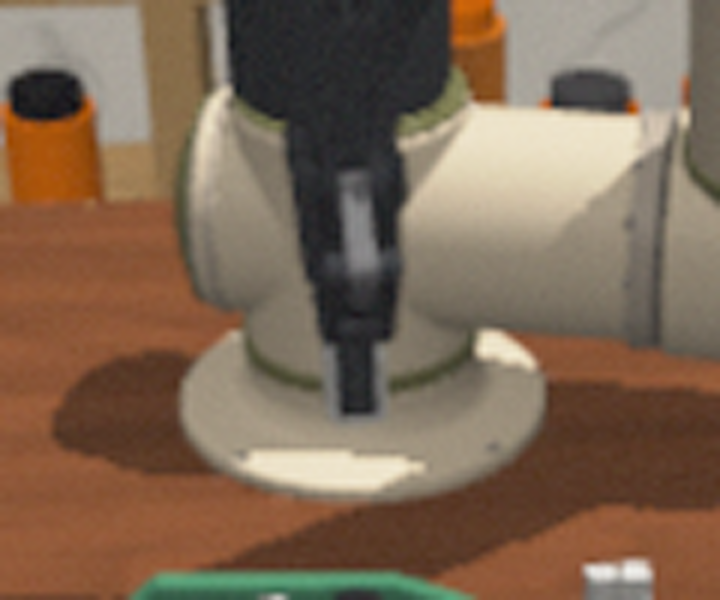

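View pics/w2.png

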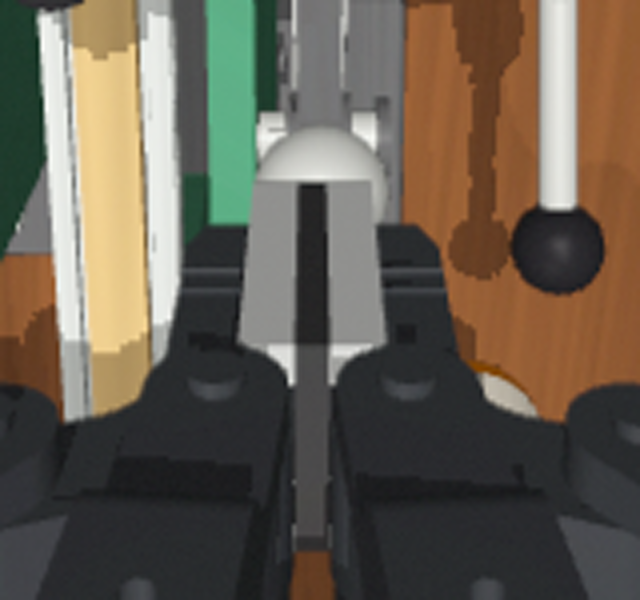

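```bash
python3 - <<'E'
from h import *
c=robot.camera_params("wrist"); Mi=np.linalg.inv(c["mount"])
s,R=tool()
for n,w in(("pawl",[559.3,-48,230.9]),("top",[615.8,21.9,216.5]),("left",[623.6,-97.1,152.7]),("right",[611.2,85.4,98.5])):
    t=R.T@(np.array(w)-s['ee_pos']); q=c["intrinsics"]@(Mi@np.r_[t,1])[:3]; print(n,t.round(0),(q[:2]/q[2]).round(0))
E
```

```text
pawl [-37.   0.  90.] [317. 246.]
top [ 29.  61. 104.] [400. 156.]
left [-91.  61. 168.] [377. 260.]
right [ 92.  61. 222.] [377.  73.]
```

The wrist camera agrees with my map to within 3 px. The fingertips, though, look about 30 mm shorter in both cameras than the text says. I'll pick heights that are safe either way and look again when lower.

Emit:
{"method": "apply_moves", "body": {
  "plan": [
    [0.004,0,0.04,0],
    [0.004,0,0.07,0],
    [0.004,0,0.084,0],
    [0.004,0,0.084,0],
    [0.004,0,0.084,0]
  ]
}}

```text
t: 2.98
ee_pos: [557.2, -6.3, 237.8]
eef_rot: [0.001, 0.683, 0.731, 0.001]
contact_force: [0.2, -1.1, 0.3]
grip_width: 0.1
```

```bash
python3 - <<'E'
from h import *
go(24,-10,236)
im=robot.get_image("scene")[:,:,::-1]; cv2.imwrite("pics/s3.png",cv2.resize(im[110:230,230:350],None,fx=5,fy=5,interpolation=cv2.INTER_CUBIC))
E
```

```text
t 2.975 jig tcp [ 24.9   3.6 237.8] shift m [-0.0136 -0.0009  0.0018] turn -0.0002 F [ 0.2 -1.1  0.3] grip 0.1
```

View pics/s3.png

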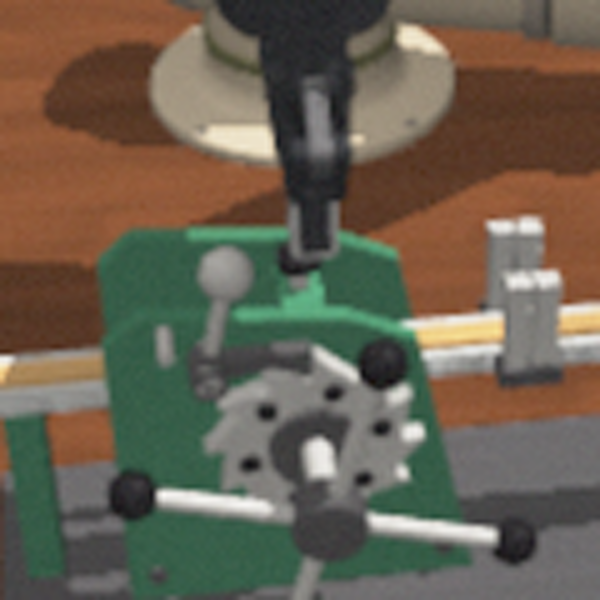

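```bash
python3 - <<'E'
from h import *
for z in (213,225,237,243,248,255): print(z,((proj("scene",O+24.9*EX+3.6*EY+z*EZ)-[230,110])*5).round(1))
E
```

```text
213 [314.8 295. ]
225 [313.9 274.4]
237 [313.1 253.6]
243 [312.6 243. ]
248 [312.3 234.1]
255 [311.8 221.6]
```

Emit:
{"method": "apply_moves", "body": {
  "plan": [
    [0,0.002,0.006,0],
    [0,0.002,0.012,0],
    [0,0.002,0.018,0],
    [0,0.002,0.018,0]
  ]
}}

```text
t: 3.52
ee_pos: [558.4, -5.9, 217.9]
eef_rot: [-0.001, 0.683, 0.731, -0.0]
contact_force: [0.5, 0.1, 0.4]
grip_width: -0.2
```

```bash
python3 - <<'E'
from h import *
go(26,-10,220)
im=robot.get_image("scene")[:,:,::-1]; cv2.imwrite("pics/s4.png",cv2.resize(im[110:230,230:350],None,fx=5,fy=5,interpolation=cv2.INTER_CUBIC))
E
```

```text
t 3.525 jig tcp [ 26.2   4.  217.9] shift m [-0.014  -0.0002 -0.0021] turn -0.0001 F [0.5 0.1 0.4] grip -0.2
```

View pics/s4.png

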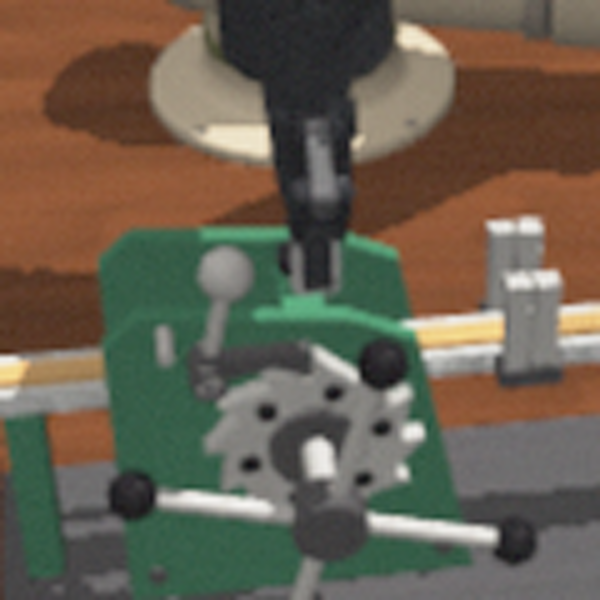

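Emit:
{"method": "apply_moves", "body": {
  "plan": [
    [-0.005,0,0,0],
    [-0.01,0,0,0],
    [-0.014,0,0,0],
    [-0.018,0,0,0],
    [-0.022,0,0,0],
    [-0.026,0,0,0],
    [-0.03,0,0,0],
    [-0.034,0,0,0],
    [-0.038,0,0,0],
    [-0.042,0,0,0],
    [-0.046,0,0,0],
    [-0.05,0,0,0],
    [-0.053,0,0,0],
    [-0.056,0,0,0],
    [-0.056,0,0,0]
  ]
}}

```text
t: 5.45
ee_pos: [562.5, -62.0, 218.5]
eef_rot: [0.0, 0.683, 0.731, 0.0]
contact_force: [-0.1, 0.2, -0.1]
grip_width: 0.1
```

```bash
python3 - <<'E'
from h import *
go(26,0,220)
im=robot.get_image("scene")[:,:,::-1]; cv2.imwrite("pics/s5.png",cv2.resize(im[110:230,230:350],None,fx=5,fy=5,interpolation=cv2.INTER_CUBIC))
E
```

```text
t 5.45 jig tcp [ 26.4 -52.3 218.5] shift m [ 0.0523 -0.0004 -0.0015] turn -0.0003 F [-0.1  0.2 -0.1] grip 0.1
```

View pics/s5.png

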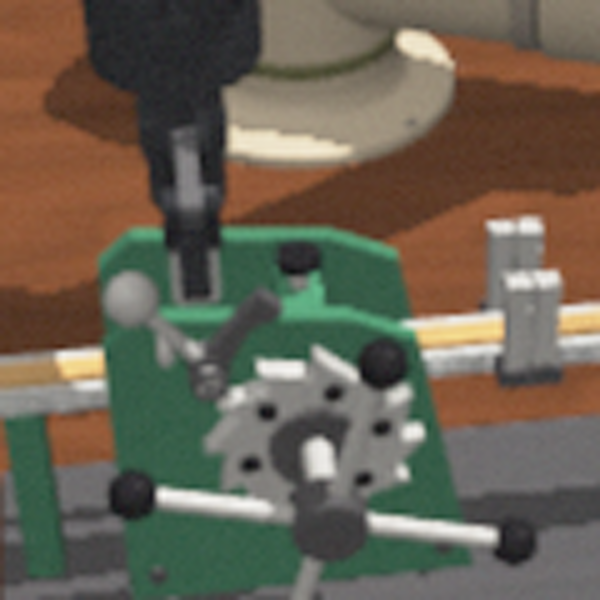

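Emit:
{"method": "apply_moves", "body": {
  "plan": [
    [0.004,0,-0.03,0],
    [0.006,0,-0.075,0],
    [0.03,0.01,-0.085,0],
    [0.07,0.03,-0.085,0],
    [0.105,0.05,-0.085,0],
    [0.117,0.059,-0.085,0],
    [0.117,0.059,-0.06,0],
    [0.117,0.059,-0.02,0],
    [0.117,0.059,0.004,0],
    [0.117,0.059,0.009,0],
    [0.117,0.059,0.009,0]
  ]
}}

```text
t: 6.88
ee_pos: [613.7, 58.6, 210.3]
eef_rot: [0.0, 0.683, 0.731, 0.0]
contact_force: [-0.4, -0.2, 0.5]
grip_width: 0.1
```

```bash
python3 - <<'E'
from h import *
go(85,3,210)
im=robot.get_image("scene")[:,:,::-1]; cv2.imwrite("pics/s6.png",cv2.resize(im[110:230,230:350],None,fx=5,fy=5,interpolation=cv2.INTER_CUBIC))
E
```

```text
t 6.875 jig tcp [ 85.6  64.5 210.3] shift m [-0.0615 -0.0006  0.0003] turn -0.0004 F [-0.4 -0.2  0.5] grip 0.1
```

View pics/s6.png

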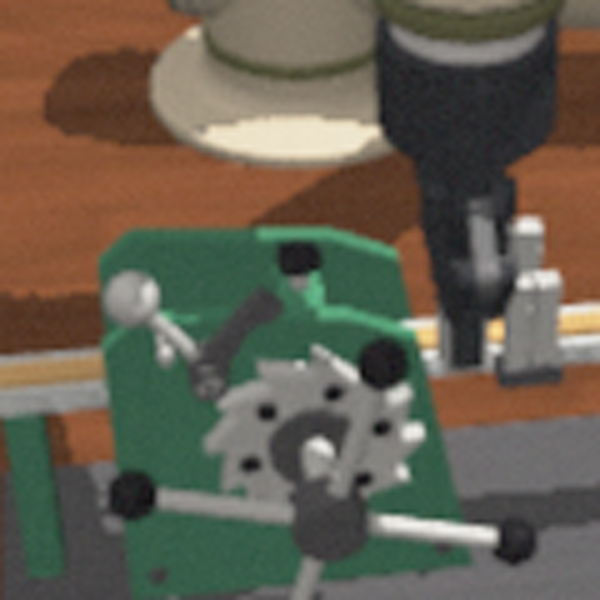

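The pawl is resting on its stop, and the finger stands on the +y side of the top ball at ball height. Next I push towards −y.

Emit:
{"method": "apply_moves", "body": {
  "plan": [
    [-0.005,0,0,0],
    [-0.009,0,0,0],
    [-0.013,0,0,0],
    [-0.017,0,0,0],
    [-0.021,0,0,0],
    [-0.025,0,0,0],
    [-0.029,0,0,0],
    [-0.033,0,0,0],
    [-0.037,0,0,0],
    [-0.041,0,0,0],
    [-0.045,0,0,0],
    [-0.049,0,0,0],
    [-0.052,0,0,0],
    [-0.055,0,0,0],
    [-0.057,0,0,0],
    [-0.059,0,0,0],
    [-0.06,0,0,0],
    [-0.06,0,0,0],
    [-0.06,0,0,0]
  ]
}}

```text
t: 9.3
ee_pos: [617.4, -1.0, 209.4]
eef_rot: [0.0, 0.683, 0.731, -0.0]
contact_force: [0.2, -0.2, 0.1]
grip_width: 0.1
```

```bash
python3 - <<'E'
from h import *
go(85,1,210)
for n,(a,b) in {"scene":(110,230),"top":(160,240)}.items():
    im=robot.get_image(n)[:,:,::-1]; cv2.imwrite(f"pics/{n}7.png",cv2.resize(im[a:a+120,230:390] if n=="scene" else im[150:270,270:400],None,fx=5,fy=5,interpolation=cv2.INTER_CUBIC))
E
```

```text
t 9.3 jig tcp [ 85.3   4.8 209.4] shift m [-0.0038 -0.0003 -0.0006] turn -0.0001 F [ 0.2 -0.2  0.1] grip 0.1
```

View pics/scene7.png

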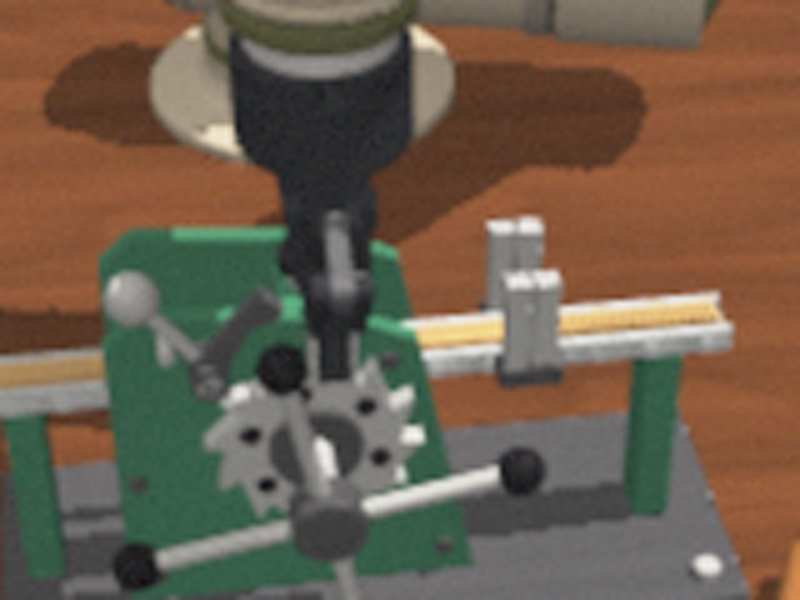

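View pics/top7.png

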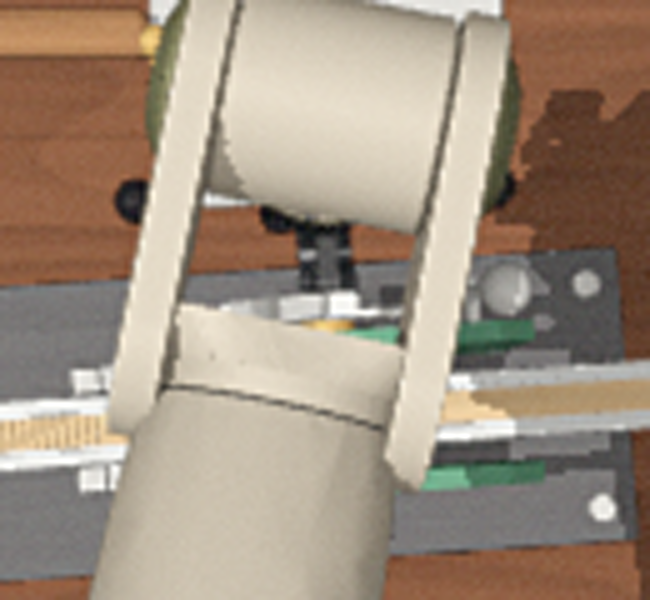

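```bash
cat >> h.py <<'E'
def onplane(px,x=85.):
    c=robot.camera_params("scene"); K=c["intrinsics"]; M=c["camera_from_world"]
    C=-M[:3,:3].T@M[:3,3]; d=M[:3,:3].T@np.linalg.solve(K,np.r_[px,1])
    t=(x-(C-O)@EX)/(d@EX); return jig(C+t*d)
def wheel(pts,f=5,o=(230,110)):
    # pts: dict of name->crop px
    base=dict(top=15,left=105,right=-75)   # deg from upright(+y): top 15
    for n,p in pts.items():
        v=onplane([o[0]+(p[0]+.5)/f-.5,o[1]+(p[1]+.5)/f-.5]); a=np.degrees(np.arctan2(v[1],v[2]-125))
        b=dict(top=15,left=-75,right=105)[n]
        print(n,v.round(1),"r",round(np.hypot(v[1],v[2]-125),1),"theta",round(np.radians((b-a+180)%360-180),3))
E
python3 - <<'E'
from h import *
wheel(dict(top=(404,188),left=(182,303),right=(519,343)),4.4,(215,140))
wheel(dict(top=(283,369),left=(138,566),right=(521,471)))
E
```

```text
top [ 85.   27.9 216.3] r 95.4 theta -0.035
left [ 85.  -91.7 152.7] r 95.8 theta -0.032
right [85.  91.6 98.5] r 95.3 theta -0.02
top [ 85.  -18.1 218.5] r 95.3 theta 0.453
left [ 85.  -92.8 107. ] r 94.6 theta 0.454
right [ 85.   93.4 143.3] r 95.1 theta 0.455
```

Emit:
{"method": "apply_moves", "body": {
  "plan": [
    [-0.0015,0,0,0],
    [-0.003,0,0,0],
    [-0.0042,0,0,0],
    [-0.0042,0,0,0],
    [-0.0042,0,0,0]
  ]
}}

```text
t: 10.02
ee_pos: [617.6, -5.2, 209.4]
eef_rot: [-0.0, 0.683, 0.731, -0.0]
contact_force: [-0.1, 2.2, -1.2]
grip_width: 0.4
```

```bash
python3 - <<'E'
from h import *
go(85,15,300)
im=robot.get_image("scene")[:,:,::-1]; cv2.imwrite("pics/s8.png",cv2.resize(im[110:230,230:390],None,fx=5,fy=5,interpolation=cv2.INTER_CUBIC))
E
```

```text
t 10.025 jig tcp [ 85.2   0.6 209.4] shift m [ 0.0144 -0.0003 -0.0906] turn -0.0002 F [-0.1  2.2 -1.2] grip 0.4
```

View pics/s8.png

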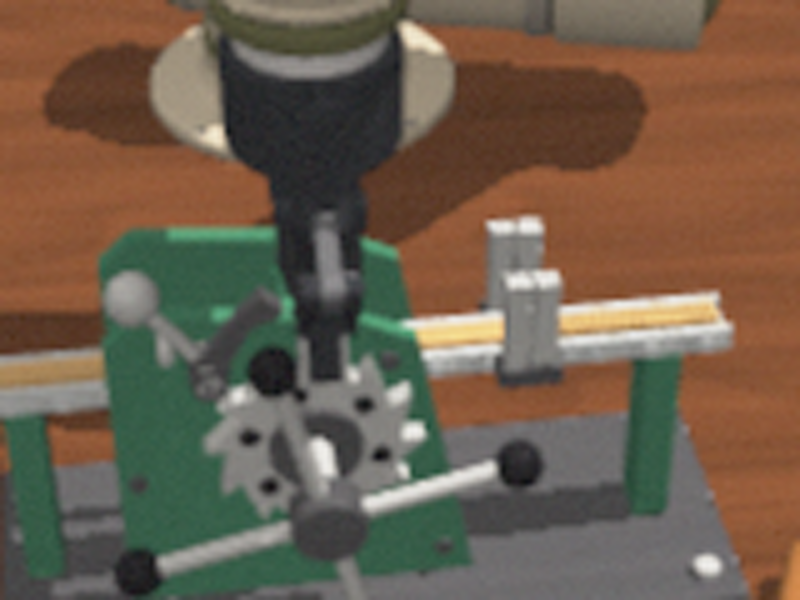

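Emit:
{"method": "apply_moves", "body": {
  "plan": [
    [0.008,0,0,0],
    [0.014,0,-0.01,0],
    [0.014,0,-0.05,0],
    [0.01,-0.01,-0.085,0],
    [-0.03,-0.03,-0.085,0],
    [-0.075,-0.05,-0.085,0],
    [-0.11,-0.059,-0.085,0],
    [-0.119,-0.059,-0.075,0],
    [-0.119,-0.059,-0.04,0],
    [-0.119,-0.059,-0.012,0],
    [-0.119,-0.059,-0.008,0],
    [-0.119,-0.059,-0.008,0]
  ]
}}

```text
t: 11.58
ee_pos: [567.5, -127.4, 218.4]
eef_rot: [0.001, 0.682, 0.731, 0.0]
contact_force: [0.1, 0.4, 0.4]
grip_width: -0.1
```

```bash
python3 - <<'E'
from h import *
go(26,-66,218)
im=robot.get_image("scene")[:,:,::-1]; cv2.imwrite("pics/s9.png",cv2.resize(im[110:230,230:390],None,fx=5,fy=5,interpolation=cv2.INTER_CUBIC))
E
```

```text
t 11.575 jig tcp [  26.9 -117.9  218.4] shift m [ 0.0519 -0.0009  0.0003] turn 0.0007 F [0.1 0.4 0.4] grip -0.1
```

View pics/s9.png

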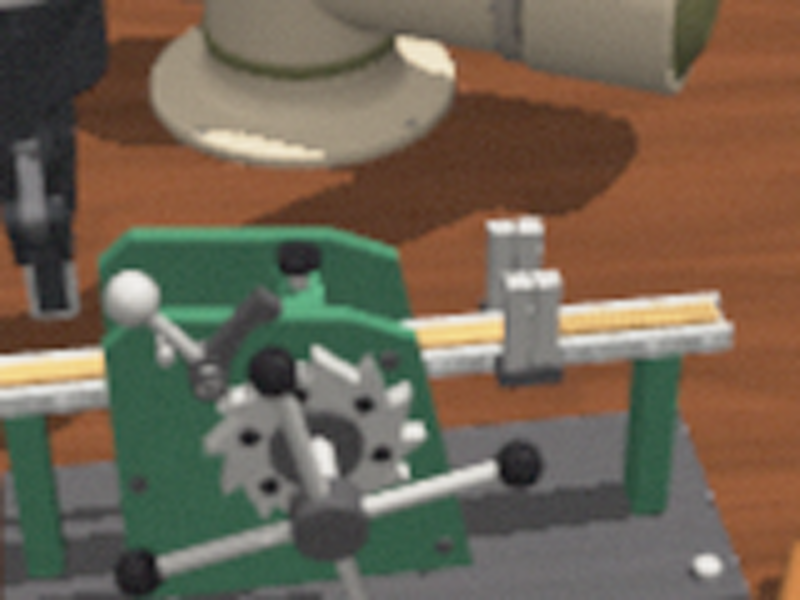

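```bash
python3 - <<'E'
from h import *
wheel(dict(top=(271,371),left=(138,572),right=(519,464)))
E
```

```text
top [ 85.  -23.5 218. ] r 96.0 theta 0.51
left [ 85.  -93.2 103. ] r 95.7 theta 0.493
right [ 85.   92.3 147.9] r 95.0 theta 0.505
```

Emit:
{"method": "apply_moves", "body": {
  "plan": [
    [0.005,0,0,0],
    [0.01,0,0,0],
    [0.014,0,0,0],
    [0.018,0,0,0],
    [0.022,0,0,0],
    [0.026,0,0,0],
    [0.029,0,0,0],
    [0.032,0,0,0],
    [0.035,0,0,0],
    [0.038,0,0,0],
    [0.041,0,0,0],
    [0.044,0,0,0],
    [0.047,0,0,0],
    [0.05,0,0,0],
    [0.05,0,0,0]
  ]
}}

```text
t: 13.5
ee_pos: [563.5, -77.7, 217.6]
eef_rot: [0.0, 0.683, 0.731, 0.0]
contact_force: [-0.3, 0.7, 0.1]
grip_width: -0.0
```

```bash
python3 - <<'E'
from h import *
go(26,-66,218)
im=robot.get_image("scene")[:,:,::-1]; cv2.imwrite("pics/s10.png",cv2.resize(im[110:230,230:390],None,fx=5,fy=5,interpolation=cv2.INTER_CUBIC))
E
```

```text
t 13.5 jig tcp [ 26.4 -68.1 217.6] shift m [ 0.0021 -0.0004 -0.0004] turn 0.0002 F [-0.3  0.7  0.1] grip -0.0
```

View pics/s10.png

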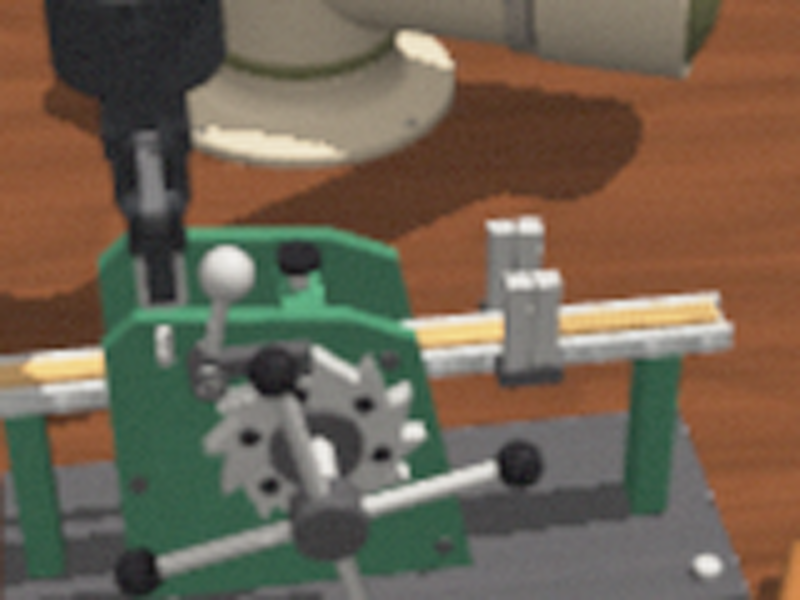

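Emit:
{"method": "apply_moves", "body": {
  "plan": [
    [-0.008,0,0,0],
    [-0.01,0,-0.03,0],
    [-0.008,0,-0.08,0],
    [0.02,0.015,-0.085,0],
    [0.05,0.04,-0.085,0],
    [0.077,0.059,-0.085,0],
    [0.082,0.059,-0.08,0],
    [0.082,0.059,-0.04,0],
    [0.082,0.059,-0.005,0],
    [0.082,0.059,0.008,0],
    [0.082,0.059,0.008,0],
    [0.082,0.059,0.008,0]
  ]
}}

```text
t: 15.05
ee_pos: [617.4, 7.5, 211.1]
eef_rot: [0.001, 0.683, 0.731, 0.001]
contact_force: [0.5, 0.0, -0.3]
grip_width: 0.1
```

```bash
python3 - <<'E'
from h import *
go(85,0.6,209.4)
E
```

```text
t 15.05 jig tcp [ 85.9  13.3 211.1] shift m [-0.0127 -0.0009  0.0017] turn -0.0004 F [ 0.5  0.  -0.3] grip 0.1
```

Emit:
{"method": "apply_moves", "body": {
  "plan": [
    [-0.004,0,0,0],
    [-0.008,0,0,0],
    [-0.011,0,0,0],
    [-0.0125,0,0,0],
    [-0.0135,0,0,0],
    [-0.014,0,0,0],
    [-0.0145,0,0,0],
    [-0.0145,0,0,0],
    [-0.0145,0,0,0]
  ]
}}

```text
t: 16.18
ee_pos: [617.8, -6.5, 209.4]
eef_rot: [-0.0, 0.683, 0.731, -0.0]
contact_force: [0.8, 2.6, -1.4]
grip_width: 0.2
```

```bash
python3 - <<'E'
from h import *
go(85,0,209.4);go(85,0,209.4)
E
```

```text
t 16.175 jig tcp [ 85.3  -0.7 209.4] shift m [ 0.0007 -0.0003  0.    ] turn 0.0001 F [ 0.8  2.6 -1.4] grip 0.2
t 16.175 jig tcp [ 85.3  -0.7 209.4] shift m [ 0.0007 -0.0003  0.    ] turn 0.0001 F [ 0.8  2.6 -1.4] grip 0.2
```

Emit:
{"method": "apply_moves", "body": {
  "plan": [
    [-0.0005,0,0,0],
    [-0.001,0,0,0],
    [-0.001,0,0,0]
  ]
}}

```text
t: 16.55
ee_pos: [617.9, -7.6, 209.4]
eef_rot: [-0.0, 0.683, 0.731, -0.0]
contact_force: [0.4, 3.0, -1.9]
grip_width: -0.0
```

Emit:
{"method": "apply_moves", "body": {
  "plan": [
    [-0.0005,0,0,0],
    [-0.001,0,0,0],
    [-0.001,0,0,0]
  ]
}}

```text
t: 16.92
ee_pos: [617.9, -8.0, 209.3]
eef_rot: [-0.001, 0.683, 0.731, 0.0]
contact_force: [0.4, 5.9, -2.3]
grip_width: -0.2
```

Emit:
{"method": "apply_moves", "body": {
  "plan": [
    [-0.0005,0,0,0],
    [-0.0005,0,0,0]
  ]
}}

```text
t: 17.18
ee_pos: [617.9, -8.1, 209.3]
eef_rot: [-0.001, 0.682, 0.731, 0.001]
contact_force: [1.0, 7.3, -2.5]
grip_width: 0.1
```

Emit:
{"method": "apply_moves", "body": {
  "plan": [
    [0.003,0,0,0],
    [0.012,0,0,0],
    [0.018,0,-0.01,0],
    [0.02,0,-0.06,0],
    [0.02,0,-0.11,0],
    [0.02,-0.05,-0.13,0],
    [0.02,-0.11,-0.13,0],
    [0.02,-0.17,-0.13,0],
    [0.02,-0.2,-0.13,0],
    [0.02,-0.2,-0.13,0]
  ]
}}

```text
t: 18.42
ee_pos: [415.8, -2.6, 341.1]
eef_rot: [0.001, 0.683, 0.731, 0.001]
contact_force: [-0.4, -0.6, 0.4]
grip_width: 0.1
```

```bash
python3 - <<'E'
from h import *
go(85,0,209.4)
im=robot.get_image("scene")[:,:,::-1]; cv2.imwrite("pics/s11.png",cv2.resize(im[110:230,230:390],None,fx=5,fy=5,interpolation=cv2.INTER_CUBIC));cv2.imwrite("pics/s11f.png",im)
E
```

```text
t 18.425 jig tcp [-115.9   17.   341.1] shift m [-0.0166  0.2005  0.1323] turn -0.0007 F [-0.4 -0.6  0.4] grip 0.1
```

View pics/s11.png

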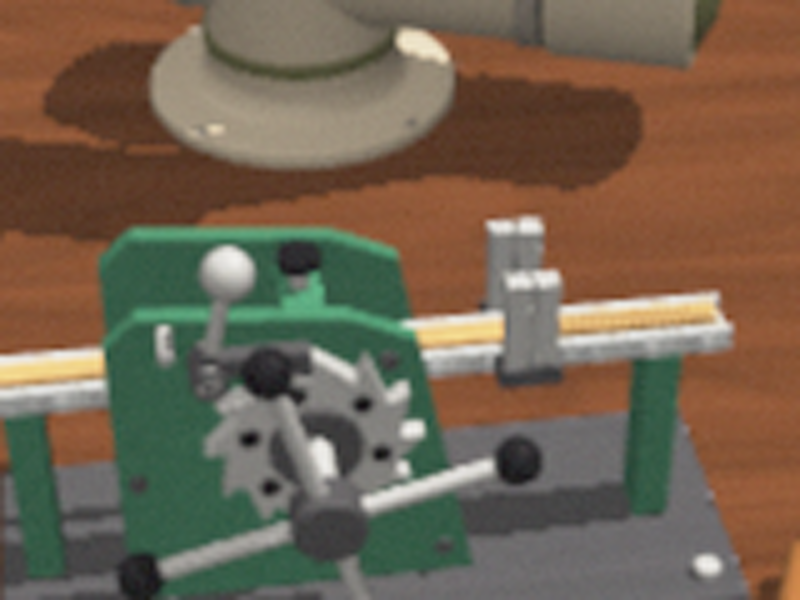

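View pics/s11f.png

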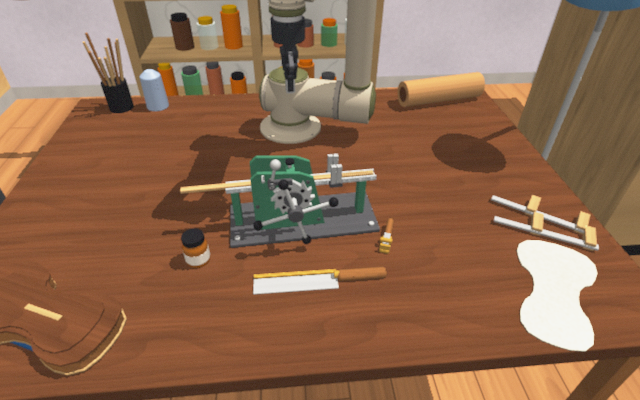

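```bash
python3 - <<'E'
from h import *
wheel(dict(top=(267,373),left=(140,576),right=(519,460)))
for p in((225,273),(228,272)):print(onplane([230+(p[0]+.5)/5-.5,110+(p[1]+.5)/5-.5],24).round(1))
# centroid compare of pawl ball, before/after
for f,o,k in(("pics/s3.png",0,0),("pics/s11.png",0,0)):
    g=cv2.imread(f)[235:310,190:265].astype(int); m=(g.min(2)>120)&(g.max(2)-g.min(2)<30); y,x=np.nonzero(m); print(f,x.mean()+190,y.mean()+235,m.sum())
E
```

```text
top [ 85.  -25.4 217.1] r 95.5 theta 0.531
left [ 85.  -92.4 100.3] r 95.7 theta 0.523
right [ 85.   92.2 150.4] r 95.6 theta 0.531
[ 24.  -38.9 230.8]
[ 24.  -37.4 231.2]
pics/s3.png 223.3376168224299 271.62792056074767 1712
pics/s11.png 227.70537428023033 270.1041266794626 2084
```

```bash
python3 -c "
from bench import robot
print(robot.finish_job())"
```

```text
the job is handed in; nothing more can be done
None
```

The wheel is back one notch with the pawl dropped home in it, and I've handed the job in (no verdict is reported). It took about 18 s of the 64 s. I only pushed, with the fingers shut: I tipped the pawl onto its stop, pushed the top arm ball to about 0.50 rad, and tipped the pawl back. I then pushed the same ball gently until the tooth stopped it.

**Last checks:**
- **Wheel angle:** the three visible handle balls give 0.523–0.531 rad, against 0.524 for one notch. At the start the wheel stood about 0.03 below zero.
- **Stop felt:** the push force rose from about 2.6 N (drag) to 7.3 N while the tool hardly moved.
- **Pawl:** its ball reads about 37 mm to the −y side of the wheel axis and 231 mm high, against 38.6 and 230 for fully down.
- **Surroundings:** the saw, finger plane and jar look unmoved, and the arm was clear of everything at hand-in.

**One disagreement:** in both the scene and wrist cameras the shut fingertips stand about level with the TCP, not 25 mm ahead of it as the text says. I chose heights that were safe either way and felt no unexpected contact.

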